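# Close the peg box and hold it up level

## Robot

A 7-joint arm with a two-finger parallel gripper is mounted at the origin on a cart in front of the work surface, level with it; the furniture and walls round the work are solid. World frame = base frame: x ahead of the robot, y to its left, z up, the work surface at z = 0. Lengths are in m, angles in rad, forces in N, time in s.
With the tool pointing down it reaches from about 0.4 to 0.925 m from the base axis. Payload 4.1 kg.
Tool frame: the origin (TCP) lies at the very end of the fingers, on their centre line; the grasp point (between the pads) lies 19 mm behind it; z points along the fingers, y is the line along which they close (so a half turn about z gives the same grasp; the last joint's range is limited). The gripper opens to 85 mm and grips with 20 to 120 N. Pads are 22 mm wide; open, the fingers measure 114 mm over their backs; the gripper's body (76 mm by 85 mm) begins 54 mm behind the grasp point. The pads swing forward as they close: fully open they stand 13 mm farther back than shut.
Start: joints at [-1.222, 0.398, 0.045, 1.537, -0.019, 1.207, -0.051], TCP at [0.281, 0.586, 0.231] pointing down, gripper open.
Joint ranges: [-2.82, 2.82], [-0.49, 2.23], [-1.37, 1.46], [0, 2.46], [-1.36, 4.5], [0.23, 2], [-2.94, 2.94]. Speed limits (rad/s): [2.57, 2.57, 3.14, 3.14, 3.14, 3.14, 3.14].

## Interface

Orientations are given as a unit quaternion [x, y, z, w].
In Python, from cell import status, viewer, arm gives the robot as it stands.
- The arm moves only by the shell command python3 -m pendant 'ROWS'. ROWS is a JSON list of rows, 1 to 5 of them, each an object with the fields wx, wy, wz (a rotation vector in normalised numbers (1 is 2 pi rad)), x, y, z (the shift in shares of 800 mm (1.0 is 800 mm)), jaw (the finger opening in m); a field left out counts as zero (the opening has to be given); each row shifts and turns the commanded pose from where the row before left it, along the tool's axes as they then stand; what a row does not reach is not made up. A row lasts 1/12 s, in which the tool goes at most 0.0417 m and 0.125 rad, less where a joint would pass 70% of its speed; a pose out of reach is approached as far as the arm can. The fingers move at their own pace and stop on an object; the grip force is fixed at half the most. Time passes only in rows, so rows that do not move let the fingers close. It prints the time, the measured TCP pose, the force, the opening and the grip force at its end. A shift or turn number past 1, either way, is cut back to 1. Input that does not fit is refused with a message, and nothing moves.
- status.state(): the state, without advancing time (a new reading comes with each control period).
- viewer.snapshot(name): name is "side" or "top" or "wrist"; returns the picture (384x512x3 uint8, blue, green, red); there is no depth.
- viewer.camera_model(name): a dict with "camera_matrix" (3x3 intrinsics, pixels), "R" (3x3) and "t" (3): a world point X has camera coordinates R X + t; the wrist camera has in their place "tool_from_camera" (4x4, takes a point from camera to tool coordinates, whose origin is the TCP and whose axes are the flange's). Camera axes: x right, y down, z forward; pixel columns grow to the right and rows downward; lengths in m; the calibration is good to about 2 mm. A picture is of the moment at which its call begins: read the wrist's pose just before it. camera_model takes no time and is no camera call.
- arm.hand_in(): hands the job in; it is judged then, once.
The state is a dict: "time_s": time; "joint_pos": joint angles; "qvel": joint speeds; "tau": joint torques, N m; "tcp_pos": TCP position; "tcp_rot": TCP orientation; "wrist_force": force on the tool from outside, world axes, zero at the start; "ft_torque": the same for the moment, N m; "width": finger opening in m; "gripper_force": force on a finger pad.
Only numpy, scipy, OpenCV 4.12 (cv2) and the standard library are available. Lean on these libraries where they do the work, as an engineer would, in place of code of your own. Each camera call takes 0.05 s, during which the arm holds its last target. There are 200 camera calls.

## Task

Put the wooden lid on the white ceramic box so that it sits fully home all round, and let go of it while the box still stands on the worktop. Then grip the closed box by its sides, lift it so that its underside is about 15 cm above the worktop, and finish holding it there, level and still, with the lid on: do not put it down or let go. Leave the spice jar, the mug and the kitchen timer where they stand.

Things in the scene. Friction and masses are not known exactly. Their poses are not given: they have to be found in the camera images.
- box: Open-topped rectangular white ceramic box with two pink pegs lying in it, 60 (its x) x 110 (its y) x 85 mm high, walls 5 mm, opening 50 x 100 mm. Loose, 0.2 to 0.45 kg, stands upright on the worktop, its long side roughly across the robot's view. Origin: centre of its underside; z up.
- lid_seat (a point): Point on the box where the lid's origin lies when the lid is fully home: on the box's vertical centre line, 75 mm above its underside (10 mm below the rim). Axes as the box's. With the lid on, the grip's top is 113 mm above the box's underside and the box's sides below the rim stay free to grip across the 60 mm width.
- lid: Loose wooden lid, 90 g, right way up on the worktop, 38 mm high. From below: plug 10 mm high (44 x 94 mm, lower half 40 x 90), 3 mm play each side in the box; plate 56 (x) x 106 (y) x 8 mm that rests on the rim; central bar grip 16 (x) x 50 (y) x 20 mm high. Origin: centre of the plug's underside; z up. Fits either way round, its long side along the box's.
- spice_jar: Bystander: spice jar with red cap, 45 mm across, 106 mm high. Origin: centre of its underside.
- mug: Bystander: orange mug, 81 x 113 x 101 mm with handle. Origin: on its underside.
- timer: Bystander: cream egg-shaped kitchen timer, 66 mm across, 65 mm high. Origin: centre of its underside.

How it is judged:
On the way:
1. the lid sits fully home on the box, let go, while the box stands on the worktop (horizontal distance between lid and lid_seat below 0.005 m and z of lid in the frame of lid_seat between -0.004 and 0.004 m and angle between the z axis of lid and the z axis of box, either way round below 0.08 rad and angle between the y axis of lid and the y axis of box, either way round below 0.12 rad and height (world z) of box below 0.01 m and angle between box's own z axis and vertical below 0.05 rad and contact force between the fingers and lid below 0.1 N), for 0.3 s.
At the end, for the whole second after the job is handed in: The fingers hold the box by its sides (over 2 N), underside 110 to 200 mm up, tilt under 0.10 rad, under 30 mm/s and 0.15 rad/s, touching no bystander; lid within 5 mm sideways and 4 mm in height of home, within 0.08 rad of flat and 0.12 rad of the box's direction (horizontal distance between lid and lid_seat below 0.005 m and z of lid in the frame of lid_seat between -0.004 and 0.004 m and angle between the z axis of lid and the z axis of box, either way round below 0.08 rad and angle between the y axis of lid and the y axis of box, either way round below 0.12 rad and height (world z) of box between 0.11 and 0.2 m and angle between box's own z axis and vertical below 0.1 rad and contact force between the fingers and box above 2 N and linear speed of box below 0.03 m/s and angular speed of box below 0.15 rad/s and contact force between box and spice_jar below 0.1 N and contact force between box and mug below 0.1 N and contact force between box and timer below 0.1 N); the arm keeps its last pose, push and grip.
It fails at once if the spice jar is moved by more than 30 mm or tipped (distance of spice_jar from where it was at the start of the episode above 0.03 m or angle between spice_jar's own z axis and vertical above 0.35 rad).
It fails at once if the mug is moved by more than 30 mm or tipped (distance of mug from where it was at the start of the episode above 0.03 m or angle between mug's own z axis and vertical above 0.35 rad).
It fails at once if the kitchen timer is moved by more than 30 mm or tipped (distance of timer from where it was at the start of the episode above 0.03 m or angle between timer's own z axis and vertical above 0.35 rad).
It also fails if it takes over 54 s, if anything falls off the work surface, if the arm or the gripper's body presses on something with over 40 N, if the wrist force passes 120 N, or if a joint passes its speed limit or range.

## Working session

There is one attempt and no reset: what is moved stays moved. The work goes in short steps, Python scripts to look and compute and a shell command to move; the robot and the scene stay as the last step left them, time stands still between calls to the robot, and variables do not carry over. Pictures are saved under pics/ and viewed, at most 10 in all, crops included, and the job is handed in when it is done.

```bash
ls; mkdir -p pics; python3 - <<'E'
from cell import status, viewer
import cv2, numpy as np, json
s=status.state(); print({k:np.round(v,3).tolist() for k,v in s.items()})
a=viewer.snapshot("top"); b=viewer.snapshot("side"); c=viewer.snapshot("wrist")
cv2.imwrite("pics/top.png",a); cv2.imwrite("pics/side.png",b); cv2.imwrite("pics/wrist.png",c)
for n in("top","side","wrist"):
    print(n,{k:np.round(v,4).tolist() for k,v in viewer.camera_model(n).items()})
E
```

```text
pics
{'time_s': 0.0, 'joint_pos': [-1.222, 0.399, 0.045, 1.538, -0.019, 1.207, -0.051], 'qvel': [-0.001, -0.0, -0.0, 0.002, 0.001, -0.0, 0.001], 'tau': [-0.0, -47.512, 1.365, -25.422, 0.012, 0.01, -0.0], 'tcp_pos': [0.281, 0.585, 0.23], 'tcp_rot': [0.222, 0.975, -0.001, -0.0], 'wrist_force': [-0.626, 0.187, 0.485], 'ft_torque': [-0.024, -0.023, 0.011], 'gripper_force': 0.0, 'width': 0.085}
top {'camera_matrix': [[399.9241, 0.0, 264.3698], [0.0, 399.9241, 196.7822], [0.0, 0.0, 1.0]], 'R': [[0.0209, -0.9998, -0.0024], [-0.9826, -0.0201, -0.1845], [0.1844, 0.0062, -0.9828]], 't': [-0.026, 0.5699, 1.1334]}
side {'camera_matrix': [[401.8188, 0.0, 258.2641], [0.0, 401.8188, 191.48], [0.0, 0.0, 1.0]], 'R': [[0.653, -0.7572, -0.0156], [-0.3973, -0.3249, -0.8582], [0.6448, 0.5666, -0.513]], 't': [-0.3685, 0.2883, 0.7779]}
wrist {'camera_matrix': [[294.7297, 0.0, 260.4366], [0.0, 294.7297, 191.3818], [0.0, 0.0, 1.0]], 'tool_from_camera': [[0.0008, -0.9455, -0.3257, 0.084], [1.0, 0.0009, 0.0001, -0.001], [0.0002, -0.3257, 0.9455, -0.1418], [0.0, 0.0, 0.0, 1.0]]}
```

View pics/top.png

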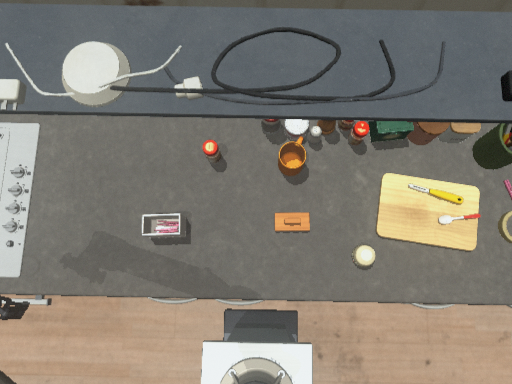

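View pics/side.png

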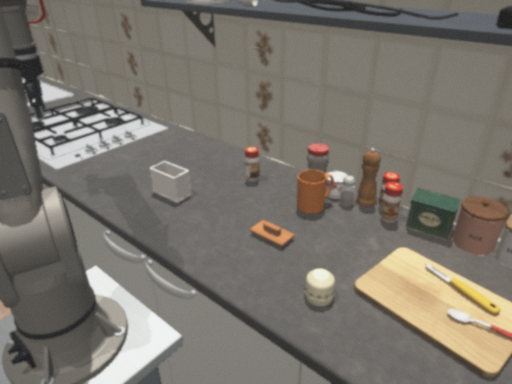

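The top view shows the box at about (163,225), the lid at (292,222), the jar at (211,150), the mug at (292,157) and the timer at (365,256). In the side view the box is near (171,180) and the lid near (272,233). Next I'll enlarge both objects in both views.

```bash
python3 - <<'E'
import cv2, numpy as np
a=cv2.imread("pics/top.png"); b=cv2.imread("pics/side.png")
def crop(im,x,y): # 64x48 -> x6
    return cv2.resize(im[y:y+48,x:x+64],None,fx=6.2,fy=6.2,interpolation=cv2.INTER_CUBIC)
m=np.vstack([np.hstack([crop(a,135,200),crop(a,260,198)]),np.hstack([crop(b,140,157),crop(b,240,210)])])
cv2.imwrite("pics/m.png",m); print(m.shape)
E
```

```text
(596, 794, 3)
```

View pics/m.png

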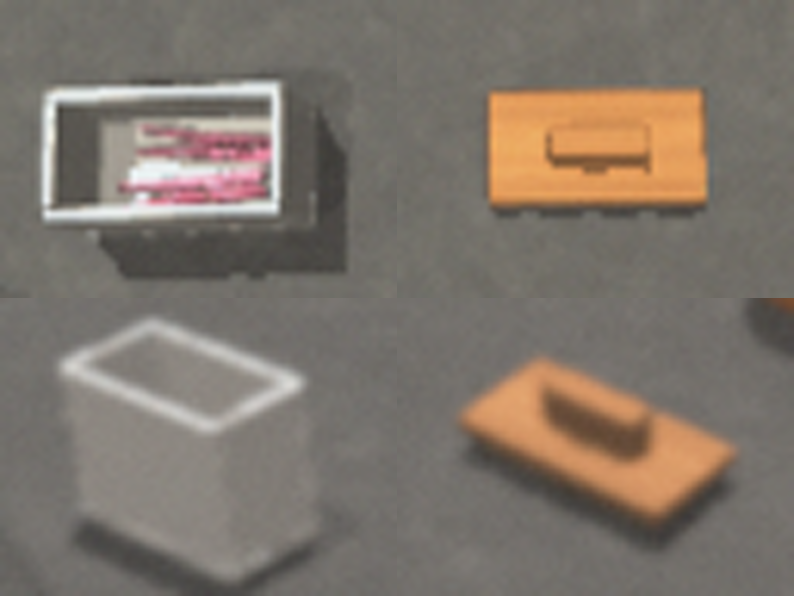

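The montage shows clear corners for the box rim and the lid plate in both views. I'll triangulate them.

```bash
cat > h.py <<'E'
import cv2, numpy as np
from scipy.spatial.transform import Rotation as Ro
from cell import status, viewer
def P(n):
    c=viewer.camera_model(n); return np.array(c["camera_matrix"])@np.c_[np.array(c["R"]),np.array(c["t"])]
def tri(PA,PB,a,b):
    X=cv2.triangulatePoints(PA,PB,np.float64(a).T,np.float64(b).T); return (X[:3]/X[3]).T
def wristP(s):
    c=viewer.camera_model("wrist"); T=np.eye(4); T[:3,:3]=Ro.from_quat(s["tcp_rot"]).as_matrix(); T[:3,3]=s["tcp_pos"]
    return np.array(c["camera_matrix"])@np.linalg.inv(T@np.array(c["tool_from_camera"]))[:3]
def px(M,X):
    p=M@np.r_[X,1]; return p[:2]/p[2]
def rep(n,X): # TL TR BR BL
    y=X[0]-X[1]+X[3]-X[2]
    print(n,np.round(X,4).tolist(),"c",X.mean(0).round(4),"yaw(y axis)",round(float(np.arctan2(-y[0],y[1])),3),"L",np.linalg.norm(y)/2,"W",np.linalg.norm(X[0]+X[1]-X[2]-X[3])/2)
E
python3 - <<'E'
from h import *
f=lambda L,ox,oy,cx,cy:[((x-ox+.5)/6.2-.5+cx,(y-oy+.5)/6.2-.5+cy) for x,y in L]
A,B=P("top"),P("side")
rep("box",tri(A,B,f([(44,91),(281,83),(281,213),(43,222)],0,0,135,200),f([(152,319),(304,381),(210,430),(62,364)],0,298,140,157)))
rep("lid",tri(A,B,f([(489,90),(706,91),(706,205),(489,205)],397,0,260,198),f([(543,356),(737,455),(652,520),(460,418)],397,298,240,210)))
for n,a,b in(("jarcap",(211,148),(252,150)),("mugtop",(292,155),(312,174)),("timertop",(365,255),(320,272))): print(n,tri(A,B,[a],[b]).round(3))
E
```

```text
box [[0.5058, 0.3343, 0.0892], [0.5119, 0.2258, 0.0878], [0.452, 0.2222, 0.088], [0.4465, 0.3294, 0.0893]] c [0.4791 0.2779 0.0886] yaw(y axis) 0.053 L 0.1080487401381038 W 0.05973025185336919
lid [[0.5303, -0.046, 0.0215], [0.5315, -0.1512, 0.0181], [0.4754, -0.151, 0.0185], [0.4744, -0.0472, 0.0203]] c [ 0.5029 -0.0989  0.0196] yaw(y axis) 0.011 L 0.10457824477510126 W 0.05595949447306388
jarcap [[0.701 0.142 0.108]]
mugtop [[ 0.685 -0.093  0.11 ]]
timertop [[ 0.405 -0.305  0.069]]
```

Both objects check out. The rim triangulates at z=0.089 against 0.085, and the plate top at 0.0196 against 0.018. The sizes agree within 2 mm. Next I turn the tool so it closes along x, and pass over the box for a wrist look.

The manual's scale: shifts go in shares of 800 mm and turns go in shares of 2 pi rad. Converting my numbers, 0.1235 rad is 0.0197.

```bash

python3 -m pendant '[{"wz": 0.0197,"jaw": 0.085},{"wz": 0.0197,"jaw": 0.085},{"wz": 0.0197,"jaw": 0.085},{"wz": 0.0197,"jaw": 0.085},{"wz": 0.0197,"jaw": 0.085}]'
python3 -m pendant '[{"wz": 0.0197,"jaw": 0.085},{"wz": 0.0197,"jaw": 0.085},{"wz": 0.0197,"jaw": 0.085},{"wz": 0.0197,"jaw": 0.085},{"jaw": 0.085}]'
python3 -m pendant '[{"x": -0.025,"y": 0.0175,"jaw": 0.085},{"x": -0.0425,"y": 0.03,"jaw": 0.085},{"x": -0.0425,"y": 0.03,"jaw": 0.085},{"x": -0.0425,"y": 0.03,"jaw": 0.085},{"x": -0.0425,"y": 0.03,"jaw": 0.085}]'
python3 -m pendant '[{"x": -0.0425,"y": 0.03,"jaw": 0.085},{"x": -0.0425,"y": 0.03,"jaw": 0.085},{"x": -0.0425,"y": 0.03,"jaw": 0.085},{"x": -0.025,"y": 0.0175,"jaw": 0.085},{"jaw": 0.085}]'
python3 - <<'E'
from h import *
s=status.state(); w=viewer.snapshot("wrist"); cv2.imwrite("pics/w1.png",w)
M=wristP(s); np.save("w1.npy",M)
print(s["time_s"],s["tcp_pos"],Ro.from_quat(s["tcp_rot"]).as_matrix().round(3).tolist(),s["joint_pos"])
print(px(M,[.479,.278,.085]),px(M,[.503,.332,.085]))
E
```

```text
time_s: 0.57
tcp_pos: [0.2813, 0.5857, 0.2309]
tcp_rot: [0.51, 0.86, -0.0, 0.0]
wrist_force: [-0.2, 0.1, -0.1]
width: 0.0852
gripper_force: 0.0
time_s: 0.98
tcp_pos: [0.2812, 0.5858, 0.2309]
tcp_rot: [0.704, 0.711, -0.0, 0.0]
wrist_force: [-0.5, 0.4, -0.4]
width: 0.0845
gripper_force: 0.0
time_s: 1.4
tcp_pos: [0.3939, 0.4295, 0.2312]
tcp_rot: [0.702, 0.713, 0.0, 0.0]
wrist_force: [0.2, -0.1, -0.3]
width: 0.0852
gripper_force: 0.0
time_s: 1.82
tcp_pos: [0.4851, 0.3025, 0.2317]
tcp_rot: [0.706, 0.708, -0.0, 0.002]
wrist_force: [-0.3, 0.2, 0.4]
width: 0.085
gripper_force: 0.0
1.8167 [0.48506163 0.30252433 0.23173894] [[-0.003, 1.0, 0.003], [1.0, 0.003, -0.003], [-0.003, 0.003, -1.0]] [-0.96511245  0.27497617  0.40388765  1.73688162 -0.11238802  1.15266645
 -0.52578219]
[254.47540888 198.3116645 ] [278.72620184 147.00403105]
```

View pics/w1.png

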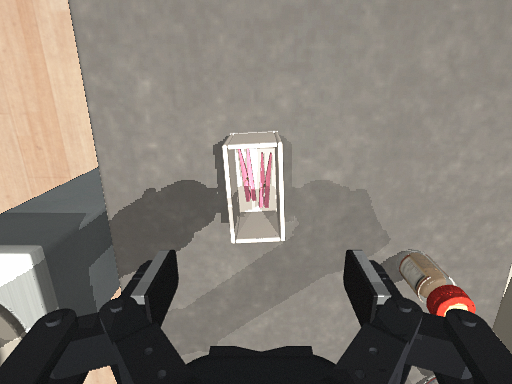

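The wrist view shows the box rim from about row 147 to 242 and column 222 to 286. The jar is clear on the right, at about (435,285). I move on to the lid and take a second box view on the way.

In the tool's units: -0.03 m is -0.0375, -0.01 m is -0.0125.

```bash

python3 -m pendant '[{"x": -0.0375,"jaw": 0.085},{"x": -0.0375,"jaw": 0.085},{"x": -0.0125,"jaw": 0.085},{"jaw": 0.085},{"jaw": 0.085}]' >/dev/null
cat > shot.py <<'E'
from h import *; import sys
n=sys.argv[1]; s=status.state(); w=viewer.snapshot("wrist"); cv2.imwrite(f"pics/{n}.png",w); np.save(n+".npy",wristP(s)); print(n,s["time_s"],s["tcp_pos"].round(4),s["tcp_rot"].round(4))
E
python3 shot.py w2
python3 -m pendant '[{"x": -0.0375,"y": 0.0025,"jaw": 0.085},{"x": -0.0425,"y": 0.0025,"jaw": 0.085},{"x": -0.0425,"y": 0.0025,"jaw": 0.085},{"x": -0.0425,"y": 0.0025,"jaw": 0.085},{"x": -0.0425,"y": 0.0025,"jaw": 0.085}]' >/dev/null
python3 -m pendant '[{"x": -0.0425,"y": 0.0025,"jaw": 0.085},{"x": -0.0425,"y": 0.0025,"jaw": 0.085},{"x": -0.0425,"y": 0.0025,"jaw": 0.085},{"x": -0.03,"y": 0.0025,"jaw": 0.085},{"jaw": 0.085}]' >/dev/null
python3 -m pendant '[{"jaw": 0.085},{"jaw": 0.085}]' >/dev/null
python3 shot.py w3
python3 -m pendant '[{"x": -0.025,"z": 0.025,"jaw": 0.085},{"x": -0.025,"z": 0.025,"jaw": 0.085},{"jaw": 0.085},{"jaw": 0.085}]' >/dev/null
python3 shot.py w4
python3 - <<'E'
from h import *
t=[]
for n,X in(("w1",[.479,.28,.085]),("w2",[.479,.28,.085]),("w3",[.503,-.099,.02]),("w4",[.503,-.099,.02])):
    p=px(np.load(n+".npy"),X).round().astype(int); x,y=p[0]-66,max(p[1]-50,0); print(n,p,"off",x,y)
    t.append(cv2.resize(cv2.imread(f"pics/{n}.png")[y:y+100,x:x+132],(396,300),interpolation=cv2.INTER_CUBIC))
cv2.imwrite("pics/m2.png",np.vstack([np.hstack(t[:2]),np.hstack(t[2:])]))
E
```

```text
w2 2.2833 [0.481  0.2418 0.2314] [ 7.023e-01  7.119e-01  6.000e-04 -6.000e-04]
w3 3.3333 [ 0.5035 -0.0489  0.2311] [ 7.017e-01  7.125e-01  3.000e-04 -4.000e-04]
w4 3.7167 [ 0.5027 -0.0904  0.1903] [ 0.7027  0.7115 -0.0008 -0.001 ]
w1 [254 197] off 188 147
w2 [259 139] off 193 89
w3 [260 200] off 194 150
w4 [261 178] off 195 128
```

View pics/m2.png

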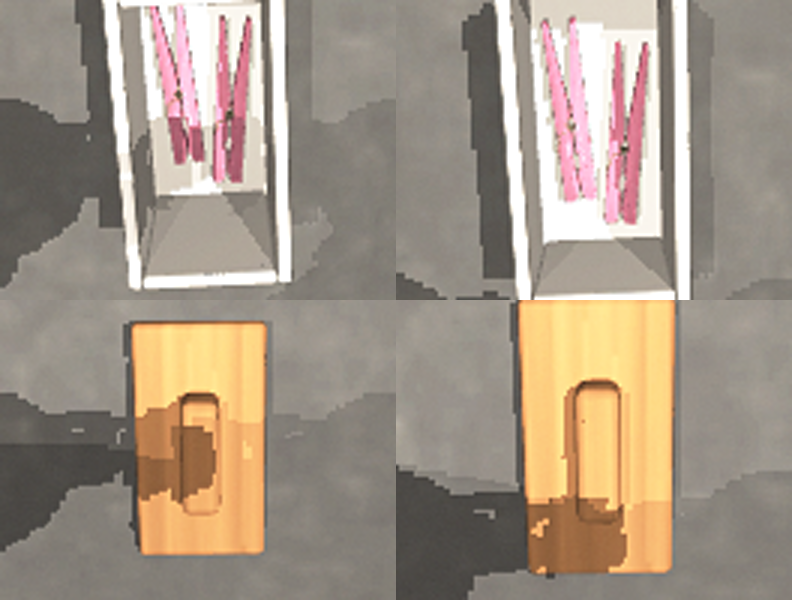

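The lid and box edges are clear in both wrist views. I'll fit each pose (x, y, z, yaw) over all views with least squares.

```bash
cat > fit.py <<'E'
from h import *
from scipy.optimize import least_squares
def fit(obs,z0,x0):
    # obs: (P, (lx,ly), (u,v))
    pt=lambda p,l:[p[0]+np.cos(p[3])*l[0]-np.sin(p[3])*l[1],p[1]+np.sin(p[3])*l[0]+np.cos(p[3])*l[1],p[2]]
    f=lambda p:np.concatenate([px(M,pt(p,l))-np.array(u) for M,l,u in obs])
    r=least_squares(f,[*x0,z0,0],loss="soft_l1",x_scale=[.01,.01,.01,.1]); return r.x.round(4),f(r.x).reshape(-1,2).round(1)
E
python3 - <<'E'
from fit import *
f=lambda L,ox,oy,cx,cy,s:[((x-ox+.5)/s-.5+cx,(y-oy+.5)/s-.5+cy) for x,y in L]
A,B=P("top"),P("side"); W={n:np.load(n+".npy") for n in("w1","w2","w3","w4")}
C=lambda a,b:[(a,b),(a,-b),(-a,-b),(-a,b)]  # TL TR BR BL of the top view
def ob(M,l,u): return list(zip([M]*len(l),l,u))
bo=C(.03,.055); bi=C(.025,.05)
bt=ob(A,bo,f([(44,91),(281,83),(281,213),(43,222)],0,0,135,200,6.2))+ob(B,bo,f([(152,319),(304,381),(210,430),(62,364)],0,298,140,157,6.2))
# wrist: right=+x, up=+y ; bottom-left = (-x,-y)
bw=ob(W["w1"],[bo[2],bo[1],bi[2],bi[1]],f([(131,289),(291,282),(145,279),(277,273)],0,0,188,147,3))+ob(W["w2"],[bi[2],bi[1]],f([(533,293),(675,291)],396,0,193,89,3))
lo=C(.028,.053); lg=C(.008,.025)
lt=ob(A,lo,f([(489,90),(706,91),(706,205),(489,205)],397,0,260,198,6.2))+ob(B,lo,f([(543,356),(737,455),(652,520),(460,418)],397,298,240,210,6.2))
lw=ob(W["w3"],[lo[3],lo[0],lo[1],lo[2]],f([(131,322),(267,322),(265,553),(140,553)],0,300,194,150,3))+ob(W["w4"],[lo[2],lo[1]],f([(529,572),(672,572)],396,300,195,128,3))
for n,o,z,x in(("box fixed",bt,.085,(.48,.28)),("box wrist",bw,.085,(.48,.28)),("box all",bt+bw,.085,(.48,.28)),("lid fixed",lt,.018,(.5,-.1)),("lid wrist",lw,.018,(.5,-.1)),("lid all",lt+lw,.018,(.5,-.1))):
    r=fit(o,z,x); print(n,r[0],"max",abs(r[1]).max()); 
    if "all" in n: print(r[1].tolist())
E
```

```text
box fixed [0.479  0.2781 0.0884 0.0521] max 0.9
box wrist [0.4802 0.2799 0.0819 0.0459] max 1.0
box all [0.4802 0.2809 0.0845 0.0479] max 0.9
[[-0.4, -0.4], [-0.3, -0.2], [-0.5, -0.2], [-0.9, -0.6], [-0.1, 0.9], [-0.1, 0.7], [-0.2, 0.7], [-0.9, 0.8], [-0.4, 0.4], [0.5, 0.5], [-0.9, -0.5], [0.6, -0.3], [-0.4, 0.9], [0.8, 0.1]]
lid fixed [ 5.029e-01 -9.870e-02  1.950e-02 -1.000e-04] max 0.7
lid wrist [ 0.5041 -0.0971  0.0148  0.0264] max 0.3
lid all [ 0.5042 -0.0968  0.0163  0.0221] max 1.1
[[-0.8, -0.2], [-0.9, -0.4], [-0.5, -0.4], [-0.7, -0.3], [-0.9, 1.1], [-0.1, -0.1], [0.6, 0.2], [-1.0, 0.8], [0.3, 0.1], [0.5, -0.2], [-0.3, 0.2], [-0.2, 0.5], [-0.2, 0.5], [-0.0, 0.1]]
```

Both fits agree across views within about 1 px:
- **Box:** (0.480, 0.280), yaw 0.048.
- **Lid:** (0.504, -0.097), yaw 0.022.

Now I descend on the grip.

In the tool's units: 0.035 m is 0.0438, 0.0015 m is 0.0019, -0.01 rad is -0.0016.

```bash

python3 -m pendant '[{"wz": -0.0016,"x": -0.0081,"y": 0.0019,"z": 0.0375,"jaw": 0.085},{"z": 0.0438,"jaw": 0.085},{"z": 0.0438,"jaw": 0.085},{"z": 0.0438,"jaw": 0.06},{"z": 0.025,"jaw": 0.05}]'
python3 -m pendant '[{"z": 0.0125,"jaw": 0.04},{"z": 0.0038,"jaw": 0.04},{"jaw": 0.04},{"jaw": 0.04}]'
```

```text
time_s: 4.18
tcp_pos: [0.5043, -0.095, 0.0338]
tcp_rot: [0.698, 0.716, -0.0, -0.001]
wrist_force: [-0.2, 0.7, 0.8]
width: 0.0637
gripper_force: 0.0
time_s: 4.52
tcp_pos: [0.5066, -0.0976, 0.0248]
tcp_rot: [0.699, 0.715, 0.001, 0.001]
wrist_force: [0.4, -1.1, 1.0]
width: 0.0397
gripper_force: 0.0
```

In the tool's units: 0.002 m is 0.0025.

```bash

python3 -m pendant '[{"z": 0.0025,"jaw": 0.03},{"jaw": 0.01},{"jaw": 0.0},{"jaw": 0.0},{"jaw": 0.0}]'
python3 -m pendant '[{"jaw": 0},{"jaw": 0},{"jaw": 0}]'
```

```text
time_s: 4.93
tcp_pos: [0.5059, -0.098, 0.0226]
tcp_rot: [0.699, 0.715, 0.001, 0.001]
wrist_force: [-0.9, 1.3, 6.6]
width: 0.0141
gripper_force: 61.7
time_s: 5.18
tcp_pos: [0.5059, -0.098, 0.0225]
tcp_rot: [0.699, 0.715, 0.001, 0.001]
wrist_force: [-0.9, 0.9, 6.4]
width: 0.0146
gripper_force: 61.7
```

Gripped: width is 14.5 mm and force 62 N. I lift, check the lid in the hand, and carry it toward the box.

In the tool's units: -0.04 m is -0.05, -0.03 m is -0.0375, -0.026 rad is -0.0041.

```bash

python3 -m pendant '[{"z": -0.0125,"jaw": 0},{"z": -0.0375,"jaw": 0},{"z": -0.05,"jaw": 0},{"z": -0.05,"jaw": 0},{"wz": -0.0041,"z": -0.0125,"jaw": 0}]'
python3 -m pendant '[{"x": 0.025,"y": -0.0025,"jaw": 0},{"x": 0.0438,"y": -0.0025,"jaw": 0},{"x": 0.0438,"y": -0.0038,"jaw": 0},{"x": 0.0438,"y": -0.0038,"jaw": 0},{"x": 0.0438,"y": -0.0038,"jaw": 0}]' >/dev/null
python3 -m pendant '[{"x": 0.0438,"y": -0.0025,"jaw": 0},{"x": 0.0438,"y": -0.0038,"jaw": 0},{"x": 0.0438,"y": -0.0038,"jaw": 0},{"x": 0.0375,"y": -0.0025,"jaw": 0},{"x": 0.0288,"y": -0.0038,"jaw": 0}]'
python3 -m pendant '[{"jaw": 0},{"jaw": 0},{"jaw": 0}]'
python3 shot.py w5
python3 - <<'E'
from h import *
cv2.imwrite("pics/side2.png",viewer.snapshot("side"))
a=cv2.imread("pics/w5.png"); b=cv2.imread("pics/side2.png")[80:210,90:260]
M=np.load("w5.npy"); s=status.state(); R=Ro.from_quat(s["tcp_rot"]).as_matrix()
for X in [(.053,.028,.0045),(.053,-.028,.0045),(-.053,.028,.0045),(-.053,-.028,.0045)]: print(px(M,R@X+s["tcp_pos"]).round(1))
print(px(M,[.480,.280,.085]))
cv2.imwrite("pics/m3.png",np.vstack([np.hstack([cv2.resize(a,(400,300)),cv2.resize(b,(392,300))]),np.hstack([cv2.resize(a[100:384,60:460],(400,284)),np.zeros((284,392,3),np.uint8)])])[:300])
cv2.imwrite("pics/w5c.png",cv2.resize(a[100:370,110:410],None,fx=2,fy=2,interpolation=cv2.INTER_CUBIC))
E
```

```text
time_s: 5.6
tcp_pos: [0.5084, -0.0994, 0.1575]
tcp_rot: [0.69, 0.724, 0.004, 0.004]
wrist_force: [1.1, 0.4, -0.4]
width: 0.0142
gripper_force: 60.8
time_s: 6.43
tcp_pos: [0.4628, 0.2215, 0.1515]
tcp_rot: [0.689, 0.725, 0.0, -0.0]
wrist_force: [0.6, -0.1, -0.1]
width: 0.0141
gripper_force: 60.8
time_s: 6.68
tcp_pos: [0.4636, 0.2173, 0.1512]
tcp_rot: [0.69, 0.724, -0.0, 0.0]
wrist_force: [0.5, -0.8, -1.1]
width: 0.0143
gripper_force: 60.8
w5 6.6833 [0.4636 0.2173 0.1512] [ 6.903e-01  7.235e-01 -4.000e-04  2.000e-04]
[317.8 154.8]
[206.5 154.4]
[306.5 323.2]
[216.2 323. ]
[289.01815416 122.3588038 ]
```

View pics/w5c.png

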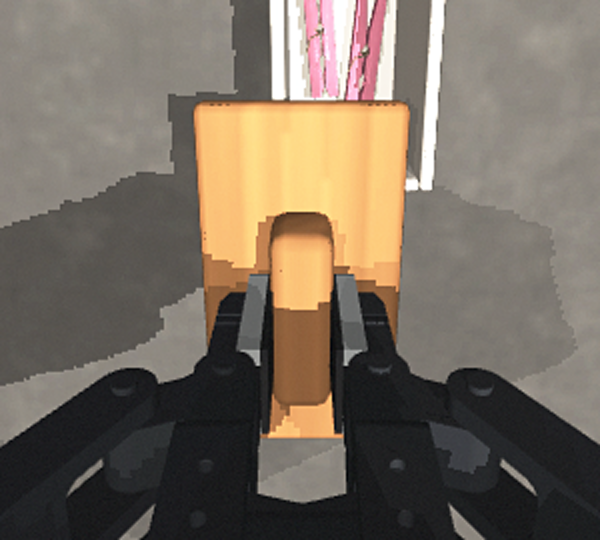

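In w5 the plate's far edge is at row 151, columns 207 to 314, and the box's near right corner is at about (326,195). I solve for the lid-in-hand offset and the box offset in that same image.

```bash
python3 - <<'E'
from fit import *
M=np.load("w5.npy"); s=status.state()
T=np.array([.4636,.2173,.1512]); R=Ro.from_quat([.6903,.7235,-.0004,.0002]).as_matrix()
u=lambda x,y:(110+(x+.5)/2-.5,100+(y+.5)/2-.5)
q=lambda p,l:px(M,R@[p[0]+l[0],p[1]+l[1],p[2]]+T)
def f(p):
    a,b=q(p,(.053,-.028)),q(p,(.053,.028)); c=q(p,(-.053,0))
    return np.r_[a-u(196,102),b-u(409,102),c[1]-u(0,437)[1]]
r=least_squares(f,[0,0,.005]); print("lid in tool x,y,ztop",r.x.round(4),r.fun.round(1))
L=R@r.x+T; print("lid centre world",L.round(4))
g=lambda p:q(p,(.025,0))-u(302,213); 
# box: from w1,w2 with z fixed .085, and the w5 corner
W={n:np.load(n+".npy") for n in("w1","w2")}
F=lambda L,ox,oy,cx,cy,s:[((x-ox+.5)/s-.5+cx,(y-oy+.5)/s-.5+cy) for x,y in L]
o=list(zip([W["w1"]]*4,[(-.03,-.055),(.03,-.055),(-.025,-.05),(.025,-.05)],F([(131,289),(291,282),(145,279),(277,273)],0,0,188,147,3)))+list(zip([W["w2"]]*2,[(-.025,-.05),(.025,-.05)],F([(533,293),(675,291)],396,0,193,89,3)))
def bf(o):
    def h(p):
        c,d=np.cos(.048),np.sin(.048)
        return np.concatenate([px(m,[p[0]+c*l[0]-d*l[1],p[1]+d*l[0]+c*l[1],.085])-v for m,l,v in o])
    r=least_squares(h,[.48,.28]); return r.x.round(4),r.fun.round(1)
print("w1w2",bf(o)); print("w5",bf([(M,(.03,-.055),u(432,190))]))
E
```

```text
lid in tool x,y,ztop [ 0.0003 -0.0001  0.0082] [-1.2  0.3  1.2  0.4 -1. ]
lid centre world [0.4635 0.2176 0.143 ]
w1w2 (array([0.4801, 0.2814]), array([-0.5,  0.3,  0.6,  0.4, -1. , -0.6,  0.6, -0.5, -0.5,  0.7,  0.8,
       -0.2]))
w5 (array([0.4791, 0.2818]), array([ 0., -0.]))
```

The lid is centred in the hand, and the box is at (0.480, 0.2815). I move above it and check the pose before lowering.

In the tool's units: 0.025 m is 0.0313, 0.0132 m is 0.0165.

```bash

python3 -m pendant '[{"x": 0.0313,"y": 0.0088,"jaw": 0},{"x": 0.0313,"y": 0.0088,"jaw": 0},{"x": 0.0165,"y": 0.0063,"jaw": 0},{"jaw": 0},{"jaw": 0}]' >/dev/null
python3 -m pendant '[{"z": 0.0125,"jaw": 0},{"z": 0.0125,"jaw": 0},{"z": 0.0125,"jaw": 0},{"jaw": 0},{"jaw": 0}]' 
python3 shot.py w6
python3 - <<'E'
from h import *
b=viewer.snapshot("side"); t=viewer.snapshot("top")
c=lambda i,x,y:cv2.resize(i[y:y+75,x:x+100],None,fx=3.9,fy=3.9,interpolation=cv2.INTER_CUBIC)
w=cv2.imread("pics/w6.png")
cv2.imwrite("pics/m4.png",np.vstack([np.hstack([c(b,120,130),c(t,115,185)]),np.hstack([cv2.resize(w[100:325,110:410],(390,292)),cv2.resize(w[100:212,186:336],(390,292))])]))
E
```

```text
time_s: 7.62
tcp_pos: [0.4789, 0.2814, 0.1201]
tcp_rot: [0.69, 0.723, -0.001, -0.0]
wrist_force: [1.2, 0.6, -0.3]
width: 0.0144
gripper_force: 60.7
w6 7.6167 [0.4789 0.2814 0.1201] [ 6.904e-01  7.235e-01 -1.300e-03 -2.000e-04]
```

View pics/m4.png

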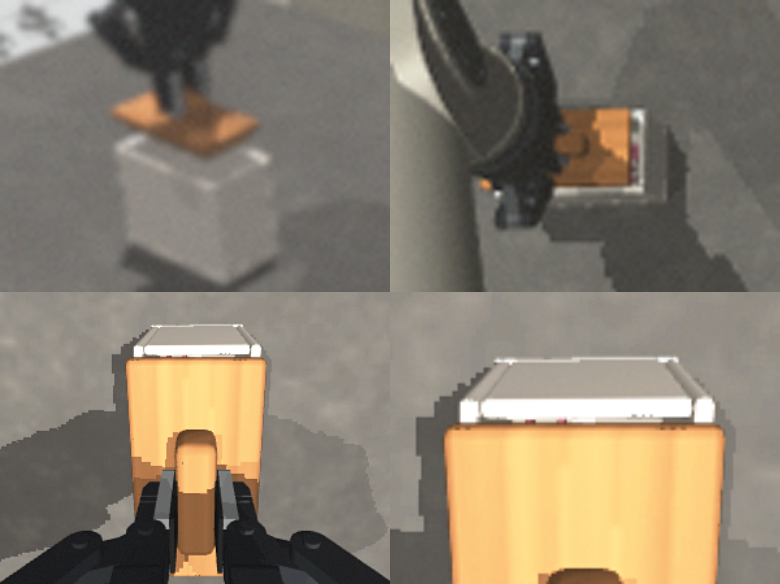

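The lid hovers about 20 mm over the box, nearly aligned. In the zoom the rim corners are at x=461 and 714, and the plate edges at 446 and 722. I'll check this numerically.

```bash
python3 - <<'E'
from fit import *
M=np.load("w6.npy"); u=lambda x,y:np.array([186+(x-390+.5)/2.6-.5,100+(y-292+.5)/2.607-.5])
def inv(p,z): # pixel -> world at height z
    A=M[:,[0,1]]; b=M[:,2]*z+M[:,3]; H=np.c_[A,b]; q=np.linalg.solve(H,np.r_[p,1]); return (q[:2]/q[2]).round(4)
print("rim outer corners",inv(u(461,401),.085),inv(u(714,401),.085))
for z in(.112,.1155): print("plate corners",inv(u(446,426),z),inv(u(722,426),z))
E
```

```text
rim outer corners [0.4475 0.3337] [0.5058 0.3365]
plate corners [0.4487 0.3333] [0.5032 0.336 ]
plate corners [0.4493 0.3341] [0.5025 0.3366]
```

Relative to the box, the lid is about 0.7 mm toward -x and 1.5 mm toward +y. I correct that and lower slowly while watching the force.

In the tool's units: 0.005 m is 0.0063, 0.0007 m is 0.0009.

```bash

python3 -m pendant '[{"x": -0.0018,"y": 0.0009,"jaw": 0},{"z": 0.005,"jaw": 0},{"z": 0.0063,"jaw": 0},{"z": 0.005,"jaw": 0},{"jaw": 0}]' 
python3 -m pendant '[{"z": 0.0025,"jaw": 0},{"z": 0.0025,"jaw": 0},{"jaw": 0}]'
```

```text
time_s: 8.18
tcp_pos: [0.4797, 0.2807, 0.1071]
tcp_rot: [0.69, 0.724, -0.001, -0.0]
wrist_force: [-0.8, 0.4, -0.4]
width: 0.0141
gripper_force: 60.7
time_s: 8.43
tcp_pos: [0.4803, 0.281, 0.1039]
tcp_rot: [0.69, 0.724, -0.0, -0.0]
wrist_force: [0.2, 0.2, -1.0]
width: 0.0144
gripper_force: 60.7
```

In the tool's units: 0.0015 m is 0.0019.

```bash

for i in 1; do python3 -m pendant '[{"z": 0.0019,"jaw": 0},{"z": 0.0019,"jaw": 0},{"jaw": 0}]'; done
python3 -m pendant '[{"z": 0.0019,"jaw": 0},{"jaw": 0}]'
python3 -m pendant '[{"z": 0.0019,"jaw": 0},{"jaw": 0}]'
```

```text
time_s: 8.68
tcp_pos: [0.4804, 0.281, 0.1011]
tcp_rot: [0.69, 0.724, -0.0, -0.0]
wrist_force: [1.1, -0.4, -0.8]
width: 0.0145
gripper_force: 60.7
time_s: 8.85
tcp_pos: [0.4804, 0.281, 0.0996]
tcp_rot: [0.69, 0.724, -0.0, -0.0]
wrist_force: [-0.5, 0.1, -0.3]
width: 0.0145
gripper_force: 60.7
time_s: 9.02
tcp_pos: [0.4804, 0.281, 0.0981]
tcp_rot: [0.69, 0.724, -0.0, -0.0]
wrist_force: [-0.1, -0.7, -0.5]
width: 0.0148
gripper_force: 60.7
```

```bash

python3 -m pendant '[{"z": 0.0013,"jaw": 0},{"jaw": 0}]'
python3 -m pendant '[{"z": 0.0013,"jaw": 0},{"jaw": 0}]'
```

```text
time_s: 9.18
tcp_pos: [0.4806, 0.2811, 0.0976]
tcp_rot: [0.69, 0.724, 0.0, -0.0]
wrist_force: [-0.9, 0.3, 1.8]
width: 0.0142
gripper_force: 61.1
time_s: 9.35
tcp_pos: [0.4807, 0.2812, 0.0976]
tcp_rot: [0.69, 0.724, 0.0, -0.0]
wrist_force: [-2.3, -0.9, 8.7]
width: 0.0146
gripper_force: 61.9
```

The lid is home: contact came at TCP z=0.0976, exactly the grasp height (0.0225) plus 75 mm. I release, back off, and look.

In the tool's units: -0.001 m is -0.0013.

```bash

python3 -m pendant '[{"z": -0.0013,"jaw": 0.04},{"jaw": 0.06},{"jaw": 0.085},{"jaw": 0.085},{"jaw": 0.085}]'
python3 -m pendant '[{"z": -0.0125,"jaw": 0.085},{"z": -0.025,"jaw": 0.085},{"z": -0.0125,"jaw": 0.085},{"jaw": 0.085},{"jaw": 0.085}]'
python3 shot.py w7
python3 - <<'E'
from h import *
b=viewer.snapshot("side")
w=cv2.imread("pics/w7.png")
cv2.imwrite("pics/m5.png",np.hstack([cv2.resize(b[140:215,130:210],(320,300),interpolation=cv2.INTER_CUBIC),cv2.resize(w[90:384,80:440],(480,392))[:300]]))
E
```

```text
time_s: 9.77
tcp_pos: [0.4804, 0.281, 0.0971]
tcp_rot: [0.69, 0.724, -0.0, -0.0]
wrist_force: [0.1, 0.2, -0.2]
width: 0.074
gripper_force: 0.0
time_s: 10.18
tcp_pos: [0.481, 0.2814, 0.1381]
tcp_rot: [0.69, 0.724, 0.001, 0.0]
wrist_force: [-0.4, 0.4, 0.7]
width: 0.0848
gripper_force: 0.0
w7 10.1833 [0.481  0.2814 0.1381] [0.6901 0.7237 0.001  0.    ]
```

View pics/m5.png

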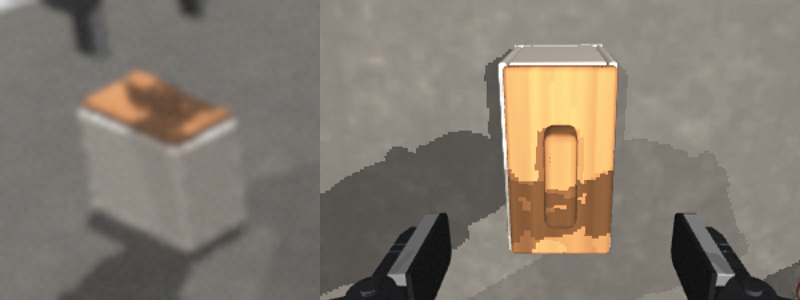

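The lid sits flush with an even rim all round. The plate spans columns 503 to 617 of the crop, inside the rim. I lower astride the box and grip it.

In the tool's units: 0.025 m is 0.0313, 0.015 m is 0.0188.

```bash

python3 -m pendant '[{"z": 0.0188,"jaw": 0.085},{"z": 0.0313,"jaw": 0.085},{"z": 0.0313,"jaw": 0.085},{"z": 0.0188,"jaw": 0.085},{"jaw": 0.085}]'
python3 -m pendant '[{"z": 0.0063,"jaw": 0.085},{"z": 0.0063,"jaw": 0.085},{"jaw": 0.085},{"jaw": 0.085}]'
python3 -m pendant '[{"jaw": 0.07},{"jaw": 0.064},{"jaw": 0.06},{"jaw": 0.05},{"jaw": 0.04}]'
python3 -m pendant '[{"jaw": 0.03},{"jaw": 0.02},{"jaw": 0.0},{"jaw": 0}]'
```

```text
time_s: 10.7
tcp_pos: [0.4772, 0.2792, 0.0532]
tcp_rot: [0.69, 0.724, -0.004, -0.001]
wrist_force: [-0.2, -0.1, -0.3]
width: 0.0852
gripper_force: 0.0
time_s: 11.03
tcp_pos: [0.4809, 0.2813, 0.0478]
tcp_rot: [0.69, 0.724, 0.0, 0.0]
wrist_force: [-1.4, 0.4, -0.0]
width: 0.0848
gripper_force: 0.0
time_s: 11.45
tcp_pos: [0.4805, 0.2814, 0.0481]
tcp_rot: [0.69, 0.724, 0.0, -0.0]
wrist_force: [-1.7, -0.6, 6.6]
width: 0.059
gripper_force: 66.3
time_s: 11.78
tcp_pos: [0.4805, 0.2814, 0.0481]
tcp_rot: [0.69, 0.724, 0.0, -0.0]
wrist_force: [-2.5, -0.0, 6.6]
width: 0.0591
gripper_force: 66.4
```

The gripper holds the box at 59 mm with 66 N. I lift 150 mm gently.

In the tool's units: -0.015 m is -0.0188, -0.013 m is -0.0163.

```bash

python3 -m pendant '[{"z": -0.0038,"jaw": 0},{"z": -0.0075,"jaw": 0},{"z": -0.0125,"jaw": 0},{"z": -0.0163,"jaw": 0},{"z": -0.0188,"jaw": 0}]'
python3 -m pendant '[{"z": -0.0188,"jaw": 0},{"z": -0.0188,"jaw": 0},{"z": -0.0188,"jaw": 0},{"z": -0.0188,"jaw": 0},{"z": -0.0163,"jaw": 0}]'
python3 -m pendant '[{"z": -0.0138,"jaw": 0},{"z": -0.0113,"jaw": 0},{"z": -0.0075,"jaw": 0},{"z": -0.0038,"jaw": 0},{"z": -0.0013,"jaw": 0}]'
python3 -m pendant '[{"jaw": 0},{"jaw": 0},{"jaw": 0},{"jaw": 0},{"jaw": 0}]'
python3 shot.py w8
python3 - <<'E'
from h import *
b=viewer.snapshot("side")
w=cv2.imread("pics/w8.png")
cv2.imwrite("pics/m6.png",np.hstack([cv2.resize(b[80:200,110:230],(300,300),interpolation=cv2.INTER_CUBIC),cv2.resize(w[90:384,80:440],(480,392))[:300]]))
B=P("side"); print([px(B,[.48+x,.281+y,z]).round(0).tolist() for x,y,z in((-.03,-.055,.15),(-.03,.055,.15),(.03,-.055,.15))])
E
```

```text
time_s: 12.2
tcp_pos: [0.48, 0.2805, 0.0946]
tcp_rot: [0.69, 0.724, -0.001, 0.0]
wrist_force: [1.4, 0.3, -3.5]
width: 0.0591
gripper_force: 65.3
time_s: 12.62
tcp_pos: [0.4806, 0.2808, 0.1688]
tcp_rot: [0.69, 0.724, 0.0, 0.0]
wrist_force: [0.2, 0.1, -4.4]
width: 0.0587
gripper_force: 65.3
time_s: 13.03
tcp_pos: [0.4805, 0.2811, 0.1976]
tcp_rot: [0.69, 0.724, 0.0, 0.0]
wrist_force: [-0.0, 0.3, -3.8]
width: 0.0595
gripper_force: 65.3
time_s: 13.45
tcp_pos: [0.4804, 0.2809, 0.197]
tcp_rot: [0.69, 0.724, -0.0, -0.0]
wrist_force: [-1.2, 0.5, -4.3]
width: 0.0594
gripper_force: 65.3
w8 13.45 [0.4804 0.2809 0.197 ] [ 6.901e-01  7.237e-01 -3.000e-04 -0.000e+00]
[[169.0, 158.0], [146.0, 148.0], [186.0, 151.0]]
```

View pics/m6.png

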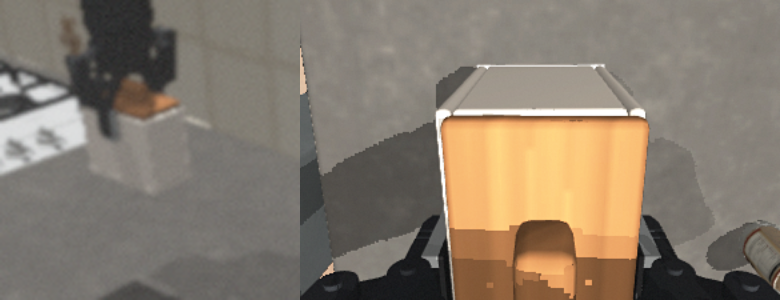

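The box hangs level. Its bottom corners in the side view are at (170,157) and (185,151), against (169,158) and (186,151) predicted for z=0.15. The lid is flush.

```bash
python3 -c "
from cell import arm; print(arm.hand_in())"
```

```text
the job is handed in; nothing more can be done
None
```

I put the lid fully home and let go of it with the box on the worktop, then lifted the closed box by its sides to about 15 cm, where it hung level and still; the job was handed in at about 13.5 s with no verdict shown, and I never went near the spice jar, mug or timer.

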